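# Close the bath-pearl jar with the twist-lock lid that fits

## Robot

A 6-joint arm with a two-finger parallel gripper is mounted at the origin on the work surface. World frame = base frame: x ahead of the robot, y to its left, z up, the work surface at z = 0. Lengths are in mm, angles in rad, forces in N, time in s.
With the tool pointing down it reaches from about 275 to 850 mm from the base axis. Payload 19 kg.
Tool frame: the origin (TCP) lies on the centre line of the jaws, within the pads' length; the fingertips stand 25 mm ahead of it and the grasp point (between the pads) lies 6 mm ahead of it; x points along the fingers, y is the direction in which the jaws open and shut, and the axes are right-handed (so a half turn about x gives the same grasp; the last joint's range is limited). The gripper opens to 85 mm and grips with 20 to 120 N. Pads are 22 mm wide; open, the fingers measure 114 mm over their backs; the gripper's body (76 mm by 85 mm) begins 54 mm behind the grasp point. The pads swing forward as they close: fully open they stand 13 mm farther back than shut.
Start: joints at [1.204, 0.15, 1.437, -0, 1.554, -0.134], TCP at [132.661, 559.459, 256.267] pointing down, gripper open.
Joint ranges: [-2.8, 2.8], [-0.68, 2.1], [0.12, 2.68], [-1.39, 4.53], [0.16, 2.79], [-2.81, 2.81]. Speed limits (rad/s): [1.89, 1.89, 2.22, 3.01, 3.01, 3.01].

## Interface

Orientations are given as a unit quaternion [x, y, z, w].
In Python, from cell import manip, cams gives the robot as it stands.
- The arm moves only by the tool step_arm, never from a script. Its argument "commands" is a list of rows, each an object with "xyz": the shift along the tool's x, y, z in m, a list of three; "angular": the turn, a rotation vector about the tool's x, y, z in degrees, a list of three. In form: [{"xyz": [tx, ty, tz], "angular": [ax, ay, az]}, ...]. A call has 1 to 10 rows; each row shifts and turns the commanded pose from where the row before left it, along the tool's axes as they then stand; what a row does not reach is not made up. A row lasts 1/10 s, in which the tool goes at most 50 mm and 8.59 degrees, less where a joint would pass 70% of its speed; a pose out of reach is approached as far as the arm can. A call with a gripper value outside its range is refused whole. "claw" is the closure, from 0 (fully open) to 1 (shut), set as the call begins (left out, the last holds). The fingers move at their own pace and stop on an object; "squeeze" is the grip in N (left out, the last holds). Time passes only in rows, so rows that do not move let the fingers close. It gives the time, the measured TCP pose, the force and the opening at its end, in the units of the state.
- manip.read_state(): the state, without advancing time (a new reading comes with each control period).
- cams.capture(name): name is "scene" or "top"; returns the picture (480x640x3 uint8, red, green, blue); there is no depth.
- cams.get_calibration(name): a dict with "camera_matrix" (3x3 intrinsics, pixels), "distortion" ([k1, k2, p1, p2, k3] as OpenCV has them; the pictures are not rectified), "R" (3x3) and "t" (3): a world point X has camera coordinates R X + t. Camera axes: x right, y down, z forward; pixel columns grow to the right and rows downward; lengths in mm; the calibration is good to about 2 mm. A picture is of the moment at which its call begins. get_calibration takes no time and is no camera call.
- manip.hand_in(): hands the job in, once; it reports no verdict.
The state is a dict: "t": time; "joints": joint angles; "qvel": joint speeds; "tau": joint torques, N m; "eef_pos": TCP position; "tool_rot": TCP orientation; "ft_force": force on the tool from outside, world axes, zero at the start; "ft_torque": the same for the moment, N m; "width": finger opening in mm.
Only numpy, scipy, OpenCV 4.12 (cv2) and the standard library are available. Lean on these libraries where they do the work, as an engineer would, in place of code of your own. Each camera call takes 0.05 s, during which the arm holds its last target. There are 200 camera calls.

## Task

One of the three loose lids in the white tray belongs to the open glass jar of bath pearls. Find the one that fits, set it on the jar's neck so that it drops right down, twist it clockwise until it is locked fully home, with its grip bar in line with the two red lugs, and let go.

Things in the scene. Friction and masses are not known exactly. Their poses are not given: they have to be found in the camera images.
- jar: Open glass jar, 76 mm wide, fixed on the counter by a black rubber foot. Origin: centre of its underside, at counter height; z up. White neck collar 40 mm across, top edge tapered, 88 mm above the origin. Two red lugs on the collar at +x and -x (half a turn is the same), each 18 mm wide, reaching 27.5 mm from the axis. With the right lid fully home, the lid's listed point is on the axis, 95 mm up.
- lid_bamboo_mid (a point): Brown bamboo lid, cap 72 mm across, 20 mm high; bore 64 mm; two tabs in its rim, 46 mm apart, in line with the bar. On top an upright grip bar 50 long, 12 thick, 26 mm high: pinch it across. Point: on the axis half-way up, 23 mm above the underside, 3 mm above the cap; x along bar, z up. Goes down with bar within 45 deg of crosswise to the lugs; clockwise it stops about 5 deg past in line.
- lid_grey_mid (a point): Grey plastic lid in the tray: cap 46 mm across and 20 mm high, bore 38 mm, no tabs; grip bar on top 38 mm long, 12 mm thick, 26 mm high. Point: on its axis half-way up, 23 mm above the underside; x along the bar, z up. All lids lie right way up in the white steel tray (280 x 430 mm, floor 3 mm thick, rim 25 mm above the counter).
- lid_blue_mid (a point): Blue plastic lid in the tray: cap 96 mm across and 20 mm high, bore 88 mm, two inward tabs 70 mm apart; grip bar on top 64 mm long, 12 mm thick, 26 mm high. Point: on its axis half-way up, 23 mm above the underside; x along the bar, z up.
Things that resemble listed ones, but are neither listed nor needed, are in the scene too. Of the things shaped like the part that bears lid_bamboo_mid, the wooden one is meant.

How it is judged:
By the outcome, as a careful person would: the job done as asked, in the order asked, and still so for the second after the job is handed in, with the robot touching nothing.
It also fails if it takes over 45 s, if anything falls off the work surface, if the arm or the gripper's body presses on something with over 40 N, if the wrist force passes 120 N, or if a joint passes its speed limit or range.

## Working session

There is one attempt and no reset: what is moved stays moved. The work goes in short steps, Python scripts to look and compute and a tool call to move; the robot and the scene stay as the last step left them, time stands still between calls to the robot, and variables do not carry over. Pictures are saved under pics/ and viewed, about 8 in all and at most 12, crops included, and the job is handed in when it is done.

Besides the shell and the picture viewer there is one more tool, called after ">>>" as name(argument=value, ...) on one line, values as JSON. step_arm: Moves the arm, as the interface text tells. Its arguments: {"type":"object","properties":{"commands":{"type":"array","items":{"type":"object","properties":{"xyz":{"type":"array","items":{"type":"number"}},"angular":{"type":"array","items":{"type":"number"}}}}},"claw":{"type":"number"},"squeeze":{"type":"number"}},"required":["commands"]}

```bash
mkdir -p pics; python3 - <<'E'
from cell import manip,cams
import cv2,numpy as np
for n in("scene","top"):
    im=cams.capture(n);cv2.imwrite(f"pics/{n}0.png",im[...,::-1]);c=cams.get_calibration(n)
    R=np.array(c["R"]);print(n,np.round(c["camera_matrix"],1).tolist(),np.round(c["distortion"],3),(-R.T@np.array(c["t"])).round(),R.round(2).tolist())
print(manip.read_state())
E
```

```text
scene [[484.0, 0.0, 318.5], [0.0, 484.0, 239.6], [0.0, 0.0, 1.0]] [-0.074  0.     0.     0.     0.   ] [799. 469. 705.] [[-0.83, 0.56, -0.01], [0.42, 0.61, -0.68], [-0.37, -0.57, -0.74]]
top [[458.3, 0.0, 320.5], [0.0, 458.3, 250.1], [0.0, 0.0, 1.0]] [-0.068  0.     0.     0.     0.   ] [359. -36. 853.] [[0.02, -1.0, 0.01], [-0.99, -0.02, -0.14], [0.14, -0.01, -0.99]]
{'t': 0.1, 'joints': array([ 1.20399374e+00,  1.50935943e-01,  1.43795860e+00, -6.03600997e-07,
        1.55383521e+00, -1.33996587e-01]), 'qvel': array([-0.00115882, -0.00105152,  0.0001857 , -0.00133672,  0.00097547,
       -0.00076714]), 'tau': array([ 9.60700301e-03, -7.14365315e+01, -5.71811271e+01,  1.31467955e-04,
        6.61898375e-03, -7.63044932e-05]), 'eef_pos': array([132.60061927, 559.29025249, 255.74002688]), 'tool_rot': array([ 0.08173404,  0.70242096, -0.08251312,  0.70222214]), 'ft_force': array([-0.61121589,  0.08245711, -0.10149721]), 'ft_torque': array([-0.01333735,  0.03753224,  0.03534078]), 'width': 85.59048704224729}
```

View pics/scene0.png

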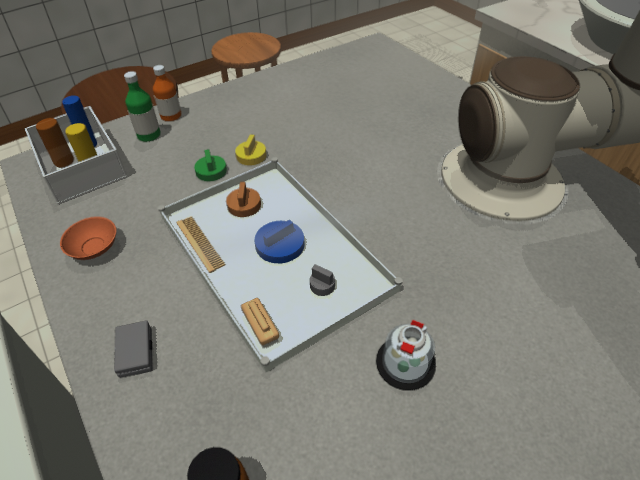

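View pics/top0.png

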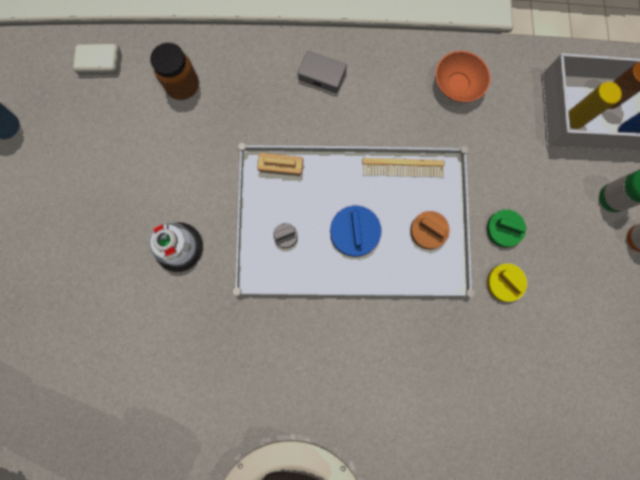

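The scene view shows the tray with a brown lid (242,200), a blue one (279,241) and a grey one (322,280), plus the jar at (408,350). The top view shows brown (430,230), blue (356,231), grey (285,235), and the jar at (172,245). Green (507,228) and yellow (508,283) look-alike lids stand outside the tray. The brown (wooden) one fits the description: it is bamboo-coloured, in the tray, and mid-sized. I'll confirm it in one crop and measure.

```bash
cat > h.py <<'E'
from cell import manip,cams
import cv2,numpy as np
from scipy.spatial.transform import Rotation as Ro
def ray(n,uv):
    c=cams.get_calibration(n);R=np.array(c["R"]);t=np.array(c["t"]).ravel()
    p=cv2.undistortPoints(np.array(uv,float).reshape(-1,1,2),np.array(c["camera_matrix"]),np.array(c["distortion"])).reshape(-1,2)
    return -R.T@t,np.c_[p,np.ones(len(p))]@R
def plane(n,uv,z):
    o,d=ray(n,uv);return o+d*((z-o[2])/d[:,2])[:,None]
def tri(ua,ub):
    o1,d1=ray("scene",ua);o2,d2=ray("top",ub);d1=d1[0];d2=d2[0]
    s=np.linalg.lstsq(np.c_[d1,-d2],o2-o1,rcond=None)[0];a=o1+s[0]*d1;b=o2+s[1]*d2
    return (a+b)/2,np.linalg.norm(a-b)
def blobs(im,lo,hi,box,amin=15):
    x0,y0,x1,y1=box;hsv=cv2.cvtColor(im,cv2.COLOR_RGB2HSV)[y0:y1,x0:x1]
    m=cv2.inRange(hsv,lo,hi)
    n,l,s,c=cv2.connectedComponentsWithStats(m)
    return [(s[i,4],c[i]+[x0,y0],l==i) for i in range(1,n) if s[i,4]>=amin]
E
python3 - <<'E'
from h import *
S=cv2.imread("pics/scene0.png")[...,::-1].copy();T=cv2.imread("pics/top0.png")[...,::-1].copy()
for n,im,b in(("scene",S,(370,310,450,390)),("top",T,(140,215,210,280))):
    hsv=cv2.cvtColor(im,cv2.COLOR_RGB2HSV)
    for h in(0,170):
        for a,c,_ in blobs(im,(h,150,110),(h+9,255,255),b): print(n,"red",h,a,c.round(1))
for a,c,m in blobs(T,(3,110,60),(18,255,255),(405,205,455,255)): 
    p=plane("top",[c],23)[0];print("lid",a,c.round(1),p.round(1))
cr=lambda im,x,y,w,h:cv2.resize(im[y:y+h,x:x+w],(400,300),interpolation=cv2.INTER_CUBIC)
o=np.vstack([np.hstack([cr(S,205,170,80,60),cr(T,390,200,80,60)]),np.hstack([cr(S,364,315,80,60),cr(T,135,215,80,60)])])
cv2.imwrite("pics/crop1.png",o[...,::-1])
E
```

```text
scene red 0 47 [416.6 323.6]
scene red 0 95 [407.1 347.5]
top red 0 32 [158.  227.9]
top red 0 51 [169.8 250.7]
lid 1080 [429.6 229.8] [ 521.8 -243.5   23. ]
```

View pics/crop1.png

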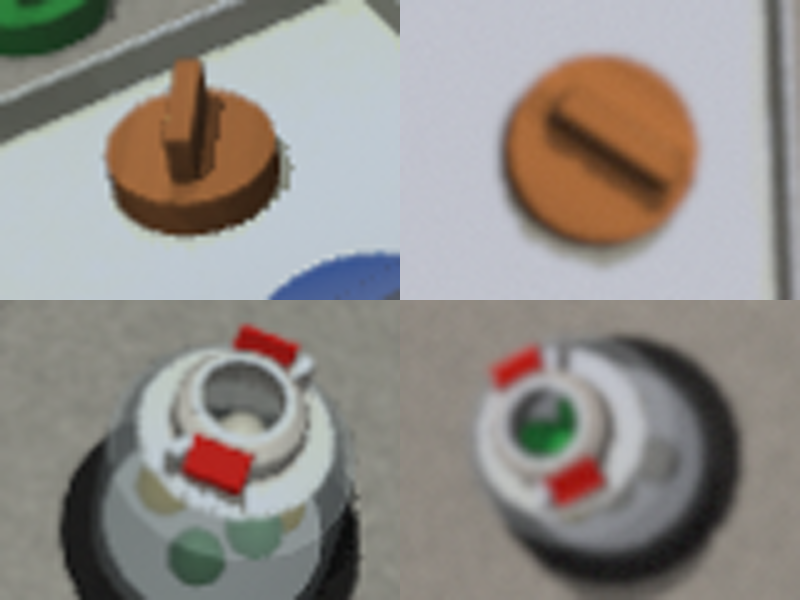

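```bash
python3 - <<'E'
from h import *
S=cv2.imread("pics/scene0.png")[...,::-1].copy();T=cv2.imread("pics/top0.png")[...,::-1].copy()
A,e=tri([[407.1,347.5]],[[158,227.9]]);B,f=tri([[416.6,323.6]],[[169.8,250.7]])
print("lugs",A.round(1),e,B.round(1),f,"mid",(A+B)/2,"dist",np.linalg.norm(A-B),"ang",np.degrees(np.arctan2(*(B-A)[1::-1])))
for z in(75,80,85): 
    p=plane("top",[[158,227.9],[169.8,250.7]],z);print(z,p.mean(0).round(1),np.linalg.norm(p[0]-p[1]).round(1))
g=cv2.cvtColor(T,cv2.COLOR_RGB2GRAY)
sub=T[212:248,412:448,0].astype(int)
for a,c,m in blobs(T,(3,110,40),(18,255,255),(405,205,455,255)):
    mm=cv2.erode(cv2.morphologyEx(m.astype(np.uint8),cv2.MORPH_CLOSE,np.ones((5,5))),np.ones((9,9)))
    r=T[205:255,405:455,0].astype(int); med=np.median(r[mm>0]);d=(mm>0)&(r<med-40)
    pts=np.argwhere(d)[:,::-1]+[405,205.]
    P=plane("top",pts,36);q=P[:,:2];mu=q.mean(0);w,v=np.linalg.eigh(np.cov((q-mu).T));v=v[:,1]
    pr=(q-mu)@v;print("dark",len(q),mu.round(1),"ang",np.degrees(np.arctan2(v[1],v[0])),"len",np.ptp(pr),"cap r med",med,"sd",np.sqrt(w))
    (cx,cy),rr=cv2.minEnclosingCircle(np.argwhere(m)[:,::-1].astype(np.float32));print("circ",plane("top",[[cx+405,cy+205]],23),rr)
# scene
hs=blobs(S,(3,100,30),(18,255,255),(215,175,272,222))
for a,c,m in hs: print("scene lid",a,c.round(1),plane("scene",[c],23).round(1))
print(S[180:212,236:250,0])
E
```

```text
lugs [500.7 238.2  85.6] 2.3516525205397056 [461.9 215.1  85.1] 2.258462690197282 mid [481.33019844 226.64417654  85.37916567] dist 45.15610016307673 ang -149.208369873982
75 [483.8 229.4  75. ] 45.9
80 [483.  227.7  80. ] 45.6
85 [482.2 226.   85. ] 45.3
dark 160 [ 518.1 -239.8] ang 56.33457000607383 len 45.802388903363294 cap r med 166.0 sd [ 3.48127437 13.1503161 ]
circ [[ 521.98862205 -243.51112005   23.        ]] 18.64231300354004
scene lid 820 [243.4 201.2] [[ 523.8 -237.4   23. ]]
[[ 94  93  92  91  92  92  93  93  92  93 123 161 174 176]
 [ 93  93  92  92  98 100 102 103 118 160 175 188 190 190]
 [ 93  92  92  95 128 137 141 143 141 144 183 190 190 190]
 [ 92  91  91 109 146 153 154 156 144 121 181 190 190 189]
 [ 91 120 159 147 152 155 156 157 136 103 179 190 190 190]
 [159 174 187 158 154 154 155 159 128  76 178 190 190 190]
 [187 190 190 161 154 154 155 159 112  62 176 190 190 189]
 [190 190 165 152 154 154 156 156  99  56 141 171 182 179]
 [190 179 162 153 153 155 156 152  89  52 102 151 161 160]
 [172 166 156 155 154 154 156 147  79  49  74 108 112 149]
 [163 161 148 154
[... 581 characters left out ...]
7  92  67  67  68  69  56  47  72  90  91 148 153]
 [160 162 103  71  67  67  66  56  45  69  89  91 148 153]
 [161 162 118  74  66  67  66  56  46  74  90  92 149 153]
 [160 162 121  74  65  65  65  60  45  85  91  91 148 153]
 [162 162 135  78  63  62  63  62  53  87  91 138 153 153]
 [162 162 154  85  63  62  62  61  57  88 137 152 154 153]
 [162 161 156 114  84  80  81 100 125 141 151 153 153 153]
 [162 160 156 138 126 126 127 133 139 152 154 152 153 152]
 [163 158 155 141 134 135 136 139 150 153 152 153 151 153]
 [161 157 151 137 133 136 145 148 152 153 153 136 111  93]
 [118 119 114 108 123 129 128 115 111  97  93  86  75  66]
 [ 85  87  84  81  84  86  85  78  76  72  70  70  67  67]]
```

```bash
cat >> h.py <<'E'
def st():
    s=manip.read_state();R=Ro.from_quat(s["tool_rot"]).as_matrix();return s,np.array(s["eef_pos"]),R
def yaw(): # world yaw of jaw axis mod 180
    R=st()[2];return np.degrees(np.arctan2(R[1,1],R[0,1]))%180
def plan(goal,jaw):
    s,p,R=st();x=np.array([0,0,-1.]);a=np.radians(jaw);best=None
    for k in(0,np.pi):
        y=np.array([np.cos(a+k),np.sin(a+k),0]);G=np.c_[x,y,np.cross(x,y)];rv=Ro.from_matrix(R.T@G).as_rotvec(degrees=True)
        print("turn",rv.round(1))
    print("t",s["t"],"pos",p.round(1),"jaw yaw",round(yaw(),1),"world d",(goal-p).round(1),"tool d",(R.T@(goal-p)).round(1),"q1,q6",np.round(s["joints"][[0,5]],2),"F",np.round(s["ft_force"],1),"w",round(s["width"],1))
    print(R.round(3).tolist())
E
python3 - <<'E'
from h import *
p=plane("scene",[[240,197.2],[242.2,182.2]],49);print(p.round(1),p.mean(0),np.linalg.norm(p[0]-p[1]),np.degrees(np.arctan2(*(p[0]-p[1])[1::-1])))
plan(np.array([522,-243.5,150]),147)
E
```

```text
[[ 534.3 -225.    49. ]
 [ 509.  -263.8   49. ]] [ 521.61203817 -244.41341656   49.        ] 46.3237506223829 56.8648448269443
turn [-70.3  -0.    0.1]
turn [1.097e+02 1.000e-01 1.000e-01]
t 0.1 pos [132.6 559.3 255.7] jaw yaw 76.7 world d [ 389.4 -802.8 -105.7] tool d [ 106.4 -691.2  564.1] q1,q6 [ 1.2  -0.13] F [-0.6  0.1 -0.1] w 85.6
[[-0.0, 0.231, 0.973], [-0.001, 0.973, -0.231], [-1.0, -0.001, -0.0]]
```

>>> step_arm(commands=[{"xyz": [0, -0.0346, 0.0282]}, {"xyz": [0, -0.0346, 0.0282]}, {"xyz": [0, -0.0346, 0.0282]}, {"xyz": [0, -0.0346, 0.0282]}, {"xyz": [0, -0.0346, 0.0282]}, {"xyz": [0, -0.0346, 0.0282]}, {"xyz": [0, -0.0346, 0.0282]}, {"xyz": [0, -0.0346, 0.0282]}, {"xyz": [0, -0.0346, 0.0282]}, {"xyz": [0, -0.0346, 0.0282]}], claw=0, squeeze=70)

```text
validation failed for argument at $.co...
```

>>> step_arm(commands=[{"xyz": [0, -0.0346, 0.0282]}, {"xyz": [0, -0.0346, 0.0282]}, {"xyz": [0, -0.0346, 0.0282]}, {"xyz": [0, -0.0346, 0.0282]}, {"xyz": [0, -0.0346, 0.0282]}, {"xyz": [0, -0.0346, 0.0282]}, {"xyz": [0, -0.0346, 0.0282]}, {"xyz": [0, -0.0346, 0.0282]}, {"xyz": [0, -0.0346, 0.0282]}, {"xyz": [0, -0.0346, 0.0282]}])

```text
validation failed for argument at $.co...
```

>>> step_arm(commands=[{"xyz": [0, 0, 0], "angular": [7.8, 0, 0]}, {"xyz": [0, 0, 0], "angular": [7.8, 0, 0]}, {"xyz": [0, 0, 0], "angular": [7.8, 0, 0]}, {"xyz": [0, 0, 0], "angular": [7.8, 0, 0]}, {"xyz": [0, 0, 0], "angular": [7.8, 0, 0]}, {"xyz": [0, 0, 0], "angular": [7.8, 0, 0]}, {"xyz": [0, 0, 0], "angular": [7.8, 0, 0]}, {"xyz": [0, 0, 0], "angular": [7.8, 0, 0]}, {"xyz": [0, 0, 0], "angular": [7.8, 0, 0]}, {"xyz": [0, 0, 0], "angular": [7.8, 0, 0]}])

```text
t: 1.1
eef_pos: [132.6, 559.4, 255.9]
tool_rot: [-0.507, -0.493, 0.507, -0.493]
ft_force: [0.3, 0.5, 0.8]
width: 85.5
```

>>> step_arm(commands=[{"xyz": [0.02, 0, 0], "angular": [7.9, 0, 0]}, {"xyz": [0.02, 0, 0], "angular": [7.9, 0, 0]}, {"xyz": [0.02, 0, 0], "angular": [7.9, 0, 0]}, {"xyz": [0.02, 0, 0], "angular": [7.9, 0, 0]}, {"xyz": [0.02, 0, 0]}, {"xyz": [0, 0, 0]}])

```text
validation failed for argument at $.co...
```

```bash
python3 - <<'E'
from h import *
plan(np.array([522,-244,52]),146.6)
E
```

```text
turn [-1.483e+02 -0.000e+00  1.000e-01]
turn [31.7  0.   0. ]
t 1.1 pos [132.6 559.4 255.9] jaw yaw 178.3 world d [ 389.4 -803.4 -203.9] tool d [204.4 412.5 791.6] q1,q6 [1.2  1.23] F [0.3 0.5 0.8] w 85.5
[[-0.0, 1.0, -0.029], [-0.001, -0.029, -1.0], [-1.0, -0.0, 0.001]]
```

>>> step_arm(commands=[{"xyz": [0, 0.0206, 0.0396], "angular": [0, 0, 0]}, {"xyz": [0, 0.0206, 0.0396], "angular": [0, 0, 0]}, {"xyz": [0, 0.0206, 0.0396], "angular": [0, 0, 0]}, {"xyz": [0, 0.0206, 0.0396], "angular": [0, 0, 0]}, {"xyz": [0, 0.0206, 0.0396], "angular": [0, 0, 0]}, {"xyz": [0, 0.0206, 0.0396], "angular": [0, 0, 0]}, {"xyz": [0, 0.0206, 0.0396], "angular": [0, 0, 0]}, {"xyz": [0, 0.0206, 0.0396], "angular": [0, 0, 0]}, {"xyz": [0, 0.0206, 0.0396], "angular": [0, 0, 0]}, {"xyz": [0, 0.0206, 0.0396], "angular": [0, 0, 0]}], claw=0, squeeze=70)

```text
t: 2.1
eef_pos: [329.5, 157.1, 256.3]
tool_rot: [0.506, 0.494, -0.506, 0.494]
ft_force: [1.3, 0.8, 0.0]
width: 85.3
```

>>> step_arm(commands=[{"xyz": [0, 0.0206, 0.0396], "angular": [0, 0, 0]}, {"xyz": [0, 0.0206, 0.0396], "angular": [0, 0, 0]}, {"xyz": [0, 0.0206, 0.0396], "angular": [0, 0, 0]}, {"xyz": [0, 0.0206, 0.0396], "angular": [0, 0, 0]}, {"xyz": [0, 0.0206, 0.0396], "angular": [0, 0, 0]}, {"xyz": [0, 0.0206, 0.0396], "angular": [0, 0, 0]}, {"xyz": [0, 0.0206, 0.0396], "angular": [0, 0, 0]}, {"xyz": [0, 0.0206, 0.0396], "angular": [0, 0, 0]}, {"xyz": [0, 0.0206, 0.0396], "angular": [0, 0, 0]}, {"xyz": [0, 0.0206, 0.0396], "angular": [0, 0, 0]}])

```text
t: 3.1
eef_pos: [526.5, -243.7, 255.9]
tool_rot: [-0.506, -0.494, 0.506, -0.494]
ft_force: [-0.2, -1.0, 0.6]
width: 85.7
```

>>> step_arm(commands=[{"xyz": [0.02, 0, 0], "angular": [8, 0, 0]}, {"xyz": [0.02, 0, 0], "angular": [8, 0, 0]}, {"xyz": [0.02, 0, 0], "angular": [8, 0, 0]}, {"xyz": [0.02, 0, 0], "angular": [7.7, 0, 0]}, {"xyz": [0.02, 0, 0], "angular": [0, 0, 0]}, {"xyz": [0, 0, 0], "angular": [0, 0, 0]}])

```text
t: 3.7
eef_pos: [525.0, -241.3, 153.6]
tool_rot: [-0.621, -0.339, 0.622, -0.336]
ft_force: [-0.1, 0.9, 0.7]
width: 85.1
```

```bash
python3 - <<'E'
from h import *
plan(np.array([522,-244,52]),146.6)
E
```

```text
turn [-179.6   -0.4    0. ]
turn [0.4 0.  0.3]
t 3.7 pos [ 525.  -241.3  153.6] jaw yaw 147.0 world d [  -3.    -2.7 -101.6] tool d [101.6  -0.6   3.9] q1,q6 [-0.56  0.01] F [-0.1  0.9  0.7] w 85.1
[[-0.004, 0.838, -0.545], [0.002, -0.545, -0.838], [-1.0, -0.005, 0.0]]
```

>>> step_arm(commands=[{"xyz": [0.012, -0.0006, 0.004], "angular": [0, 0, 0]}, {"xyz": [0.015, 0, 0], "angular": [0, 0, 0]}, {"xyz": [0.015, 0, 0], "angular": [0, 0, 0]}, {"xyz": [0.015, 0, 0], "angular": [0, 0, 0]}, {"xyz": [0.015, 0, 0], "angular": [0, 0, 0]}, {"xyz": [0.012, 0, 0], "angular": [0, 0, 0]}, {"xyz": [0.01, 0, 0], "angular": [0, 0, 0]}, {"xyz": [0.007, 0, 0], "angular": [0, 0, 0]}, {"xyz": [0, 0, 0], "angular": [0, 0, 0]}])

```text
t: 4.6
eef_pos: [523.1, -244.8, 54.4]
tool_rot: [-0.621, -0.338, 0.622, -0.337]
ft_force: [0.3, -0.1, -0.5]
width: 85.7
```

>>> step_arm(commands=[{"xyz": [0, 0, 0], "angular": [0, 0, 0]}, {"xyz": [0, 0, 0], "angular": [0, 0, 0]}, {"xyz": [0, 0, 0], "angular": [0, 0, 0]}, {"xyz": [0, 0, 0], "angular": [0, 0, 0]}, {"xyz": [0, 0, 0], "angular": [0, 0, 0]}, {"xyz": [0, 0, 0], "angular": [0, 0, 0]}, {"xyz": [0, 0, 0], "angular": [0, 0, 0]}, {"xyz": [0, 0, 0], "angular": [0, 0, 0]}, {"xyz": [0, 0, 0], "angular": [0, 0, 0]}, {"xyz": [0, 0, 0], "angular": [0, 0, 0]}], claw=1, squeeze=70)

```text
t: 5.6
eef_pos: [523.5, -245.1, 55.7]
tool_rot: [0.622, 0.337, -0.621, 0.337]
ft_force: [-0.2, -0.2, 6.7]
width: 10.3
```

```bash
python3 - <<'E'
from h import *
plan(np.array([522,-244,52]),146.6)
E
```

```text
turn [-1.796e+02  1.000e-01  0.000e+00]
turn [ 0.4  0.  -0. ]
t 5.6 pos [ 523.5 -245.1   55.7] jaw yaw 147.0 world d [-1.5  1.1 -3.7] tool d [ 3.7 -1.9 -0.1] q1,q6 [-0.57  0.01] F [-0.2 -0.2  6.7] w 10.3
[[0.001, 0.838, -0.545], [-0.0, -0.545, -0.838], [-1.0, 0.001, 0.0]]
```

>>> step_arm(commands=[{"xyz": [-0.01, 0, 0], "angular": [0, 0, 0]}, {"xyz": [-0.02, 0, 0], "angular": [0, 0, 0]}, {"xyz": [-0.03, 0, 0], "angular": [0, 0, 0]}, {"xyz": [-0.03, 0, 0], "angular": [0, 0, 0]}, {"xyz": [-0.03, 0, 0], "angular": [0, 0, 0]}, {"xyz": [-0.03, 0, 0], "angular": [0, 0, 0]}, {"xyz": [0, 0, 0], "angular": [0, 0, 0]}, {"xyz": [0, 0, 0], "angular": [0, 0, 0]}])

```text
t: 6.4
eef_pos: [523.4, -245.0, 206.0]
tool_rot: [0.622, 0.337, -0.621, 0.338]
ft_force: [0.1, 0.1, -2.2]
width: 10.7
```

```bash
python3 - <<'E'
from h import *
S=cams.capture("scene");T=cams.capture("top")
plan(np.array([482,226,230]),0)
c=cams.get_calibration("scene");pp=lambda n,X:cv2.projectPoints(np.array([X],float),cv2.Rodrigues(np.array(cams.get_calibration(n)["R"]))[0],np.array(cams.get_calibration(n)["t"],float).ravel(),np.array(cams.get_calibration(n)["camera_matrix"]),np.array(cams.get_calibration(n)["distortion"]))[0].ravel()
o=[]
for n,im in(("scene",S),("top",T)):
    u,v=pp(n,st()[1]-[0,0,30]).astype(int);x=min(max(u-50,0),540);y=max(v-37,0);print(n,x,y);o.append(cv2.resize(im[y:y+75,x:x+100],(400,300),interpolation=cv2.INTER_CUBIC))
cv2.imwrite("pics/lift.png",np.hstack(o)[...,::-1])
E
```

```text
turn [-33.   -0.    0.1]
turn [1.47e+02 1.00e-01 0.00e+00]
t 6.5 pos [ 523.  -244.7  204.5] jaw yaw 147.0 world d [-41.  470.7  25.5] tool d [ -25.2 -291.1 -372.3] q1,q6 [-0.57  0.01] F [ 0.6 -0.5 -1.3] w 10.1
[[-0.001, 0.838, -0.545], [0.001, -0.545, -0.838], [-1.0, -0.001, 0.0]]
scene 181 102
top 404 173
```

View pics/lift.png

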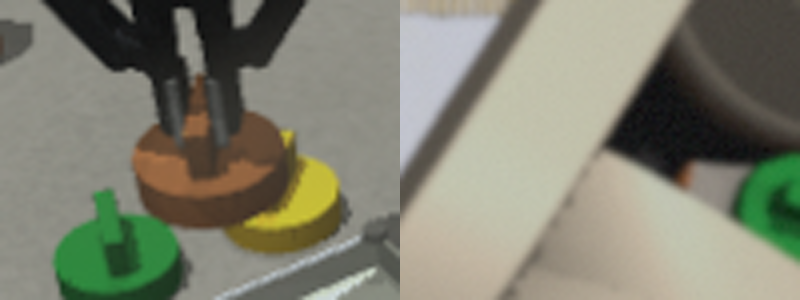

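>>> step_arm(commands=[{"xyz": [-0.001, -0.0291, -0.0372], "angular": [0, 0, 0]}, {"xyz": [-0.001, -0.0291, -0.0372], "angular": [0, 0, 0]}, {"xyz": [-0.001, -0.0291, -0.0372], "angular": [0, 0, 0]}, {"xyz": [-0.001, -0.0291, -0.0372], "angular": [0, 0, 0]}, {"xyz": [-0.001, -0.0291, -0.0372], "angular": [0, 0, 0]}, {"xyz": [-0.001, -0.0291, -0.0372], "angular": [0, 0, 0]}, {"xyz": [-0.001, -0.0291, -0.0372], "angular": [0, 0, 0]}, {"xyz": [-0.001, -0.0291, -0.0372], "angular": [0, 0, 0]}, {"xyz": [-0.001, -0.0291, -0.0372], "angular": [0, 0, 0]}, {"xyz": [-0.001, -0.0291, -0.0372], "angular": [0, 0, 0]}])

```text
t: 7.5
eef_pos: [481.3, 227.4, 214.4]
tool_rot: [-0.621, -0.337, 0.622, -0.337]
ft_force: [0.8, 0.1, -0.3]
width: 10.3
```

>>> step_arm(commands=[{"xyz": [0, 0, 0], "angular": [-7.6, 0, 0]}, {"xyz": [0, 0, 0], "angular": [-7.6, 0, 0]}, {"xyz": [0, 0, 0], "angular": [-7.6, 0, 0]}, {"xyz": [0, 0, 0], "angular": [-7.6, 0, 0]}, {"xyz": [0, 0, 0], "angular": [-7.6, 0, 0]}, {"xyz": [0, 0, 0], "angular": [0, 0, 0]}, {"xyz": [0, 0, 0], "angular": [0, 0, 0]}])

```text
t: 8.2
eef_pos: [482.0, 225.4, 214.6]
tool_rot: [0.479, 0.52, -0.479, 0.52]
ft_force: [0.2, -0.5, -0.6]
width: 10.4
```

```bash
python3 - <<'E'
from h import *
plan(np.array([481.8,226.3,165]),5)
S=cams.capture("scene")
cv2.imwrite("pics/above.png",cv2.resize(S[230:390,330:500],(680,600)[::1] if 0 else (600,565),interpolation=cv2.INTER_CUBIC)[...,::-1])
E
```

```text
turn [-0.3  0.   0.1]
turn [ 1.797e+02  1.000e-01 -0.000e+00]
t 8.2 pos [482.  225.4 214.6] jaw yaw 4.7 world d [ -0.2   0.9 -49.6] tool d [49.6 -0.1 -0.9] q1,q6 [0.29 0.21] F [ 0.2 -0.5 -0.6] w 10.4
[[-0.001, 0.997, 0.082], [-0.0, 0.082, -0.997], [-1.0, -0.001, 0.0]]
```

View pics/above.png

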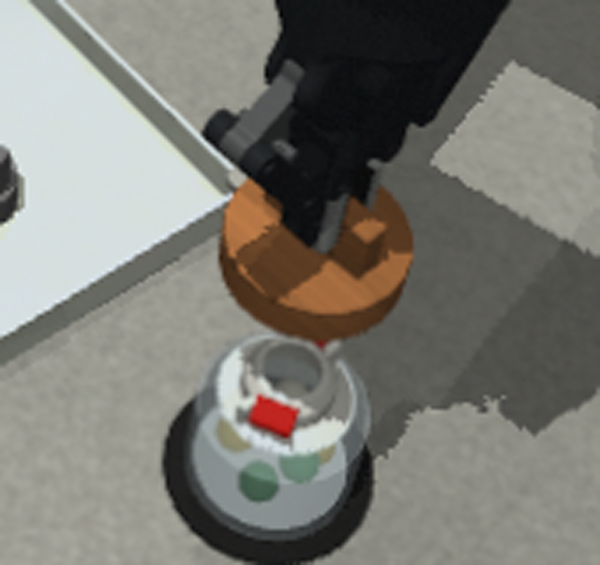

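The lid is held level above the jar, roughly over the neck (lid at crop (315,250), collar at (290,370)). I'll descend, slowly near contact.

>>> step_arm(commands=[{"xyz": [0.015, 0, -0.0009], "angular": [0, 0, 0]}, {"xyz": [0.015, 0, 0], "angular": [0, 0, 0]}, {"xyz": [0.015, 0, 0], "angular": [0, 0, 0]}, {"xyz": [0.015, 0, 0], "angular": [0, 0, 0]}, {"xyz": [0.008, 0, 0], "angular": [0, 0, 0]}, {"xyz": [0, 0, 0], "angular": [0, 0, 0]}, {"xyz": [0, 0, 0], "angular": [0, 0, 0]}])

```text
t: 8.95
eef_pos: [482.3, 226.4, 147.8]
tool_rot: [0.478, 0.521, -0.478, 0.521]
ft_force: [-0.8, -0.1, -1.5]
width: 10.5
```

>>> step_arm(commands=[{"xyz": [0.002, 0, 0], "angular": [0, 0, 0]}, {"xyz": [0.002, 0, 0], "angular": [0, 0, 0]}, {"xyz": [0.002, 0, 0], "angular": [0, 0, 0]}, {"xyz": [0.002, 0, 0], "angular": [0, 0, 0]}, {"xyz": [0, 0, 0], "angular": [0, 0, 0]}])

```text
t: 9.45
eef_pos: [482.1, 226.4, 139.0]
tool_rot: [0.478, 0.521, -0.478, 0.521]
ft_force: [0.1, -0.2, -1.0]
width: 10.1
```

```bash
python3 - <<'E'
from h import *
plan(np.array([481.8,226.3,125]),5);print(st()[0]["ft_torque"])
E
```

```text
turn [-0.  0.  0.]
turn [180.   0.  -0.]
t 9.45 pos [482.1 226.4 139. ] jaw yaw 5.0 world d [ -0.3  -0.1 -14. ] tool d [14.  -0.3  0.1] q1,q6 [0.29 0.21] F [ 0.1 -0.2 -1. ] w 10.1
[[-0.0, 0.996, 0.086], [-0.0, 0.086, -0.996], [-1.0, -0.0, 0.0]]
[-0.00127885  0.03323254 -0.0078465 ]
```

>>> step_arm(commands=[{"xyz": [0.0015, 0, 0], "angular": [0, 0, 0]}, {"xyz": [0.0015, 0, 0], "angular": [0, 0, 0]}, {"xyz": [0.0015, 0, 0], "angular": [0, 0, 0]}, {"xyz": [0.0015, 0, 0], "angular": [0, 0, 0]}, {"xyz": [0, 0, 0], "angular": [0, 0, 0]}])

```text
t: 9.95
eef_pos: [482.1, 226.4, 133.1]
tool_rot: [0.478, 0.521, -0.478, 0.521]
ft_force: [-0.3, 0.0, -1.1]
width: 10.2
```

```bash
python3 - <<'E'
from h import *
plan(np.array([481.8,226.3,125]),5);print(st()[0]["ft_torque"])
E
```

```text
turn [-0.  0.  0.]
turn [180.   0.  -0.]
t 9.95 pos [482.1 226.4 133.1] jaw yaw 5.0 world d [-0.3 -0.1 -8.1] tool d [ 8.1 -0.3  0.1] q1,q6 [0.29 0.21] F [-0.3  0.  -1.1] w 10.2
[[-0.0, 0.996, 0.086], [-0.0, 0.086, -0.996], [-1.0, -0.0, 0.0]]
[-0.00653363 -0.00636226  0.00217656]
```

>>> step_arm(commands=[{"xyz": [0.0015, 0, 0], "angular": [0, 0, 0]}, {"xyz": [0.0015, 0, 0], "angular": [0, 0, 0]}, {"xyz": [0.0015, 0, 0], "angular": [0, 0, 0]}, {"xyz": [0.0015, 0, 0], "angular": [0, 0, 0]}, {"xyz": [0, 0, 0], "angular": [0, 0, 0]}])

```text
t: 10.45
eef_pos: [482.1, 226.4, 127.0]
tool_rot: [0.478, 0.521, -0.478, 0.521]
ft_force: [0.1, 0.4, -0.7]
width: 10.4
```

>>> step_arm(commands=[{"xyz": [0.001, 0, 0], "angular": [0, 0, 0]}, {"xyz": [0.001, 0, 0], "angular": [0, 0, 0]}, {"xyz": [0, 0, 0], "angular": [0, 0, 0]}])

```text
t: 10.75
eef_pos: [482.1, 226.4, 125.1]
tool_rot: [0.478, 0.521, -0.478, 0.521]
ft_force: [0.4, 0.3, 0.4]
width: 10.5
```

```bash
python3 - <<'E'
from h import *
plan(np.array([481.8,226.3,125]),5);print(st()[0]["ft_torque"])
E
```

```text
turn [-0.  0.  0.]
turn [180.   0.  -0.]
t 10.75 pos [482.1 226.4 125.1] jaw yaw 5.0 world d [-0.3 -0.1 -0.1] tool d [ 0.1 -0.3  0.1] q1,q6 [0.29 0.21] F [0.4 0.3 0.4] w 10.5
[[-0.0, 0.996, 0.086], [-0.0, 0.086, -0.996], [-1.0, -0.0, 0.0]]
[-0.00255217 -0.01581791 -0.00661908]
```

>>> step_arm(commands=[{"xyz": [0.0005, 0, 0], "angular": [0, 0, 0]}, {"xyz": [0.0005, 0, 0], "angular": [0, 0, 0]}, {"xyz": [0, 0, 0], "angular": [0, 0, 0]}])

```text
t: 11.05
eef_pos: [482.2, 226.5, 124.7]
tool_rot: [0.478, 0.521, -0.478, 0.521]
ft_force: [-1.6, -1.8, 5.4]
width: 10.7
```

>>> step_arm(commands=[{"xyz": [0.0005, 0, 0], "angular": [0, 0, 0]}, {"xyz": [0.0005, 0, 0], "angular": [0, 0, 0]}, {"xyz": [0, 0, 0], "angular": [0, 0, 0]}])

```text
t: 11.35
eef_pos: [482.3, 226.5, 124.5]
tool_rot: [0.478, 0.521, -0.478, 0.521]
ft_force: [-7.3, -2.2, 17.8]
width: 10.6
```

>>> step_arm(commands=[{"xyz": [-0.001, -0.0003, 0], "angular": [0, 0, 0]}, {"xyz": [0, 0, 0], "angular": [5, 0, 0]}, {"xyz": [0, 0, 0], "angular": [5, 0, 0]}, {"xyz": [0, 0, 0], "angular": [5, 0, 0]}, {"xyz": [0, 0, 0], "angular": [5, 0, 0]}, {"xyz": [0, 0, 0], "angular": [0, 0, 0]}])

```text
t: 11.95
eef_pos: [482.1, 226.5, 124.7]
tool_rot: [0.562, 0.43, -0.561, 0.43]
ft_force: [-0.0, -0.4, 5.3]
width: 10.2
```

```bash
python3 - <<'E'
from h import *
plan(np.array([481.8,226.3,125]),120.8);print(st()[0]["ft_torque"])
E
```

```text
turn [-1.359e+02  0.000e+00 -1.000e-01]
turn [44.1 -0.  -0. ]
t 11.95 pos [482.1 226.5 124.7] jaw yaw 164.9 world d [-0.3 -0.2  0.3] tool d [-0.3 -0.3  0.2] q1,q6 [0.29 0.56] F [-0.  -0.4  5.3] w 10.2
[[0.001, 0.965, -0.261], [0.0, -0.261, -0.965], [-1.0, 0.001, -0.0]]
[ 0.0439301   0.0056097  -0.05220857]
```

Light contact, low torque, so I'll keep twisting.

>>> step_arm(commands=[{"xyz": [0, 0, 0], "angular": [4, 0, 0]}, {"xyz": [0, 0, 0], "angular": [4, 0, 0]}, {"xyz": [0, 0, 0], "angular": [4, 0, 0]}, {"xyz": [0, 0, 0], "angular": [4, 0, 0]}, {"xyz": [0, 0, 0], "angular": [4, 0, 0]}, {"xyz": [0, 0, 0], "angular": [0, 0, 0]}])

```text
t: 12.55
eef_pos: [482.1, 226.5, 124.7]
tool_rot: [0.628, 0.326, -0.627, 0.326]
ft_force: [1.1, -0.4, 5.6]
width: 10.3
```

>>> step_arm(commands=[{"xyz": [0, 0, 0], "angular": [4, 0, 0]}, {"xyz": [0, 0, 0], "angular": [4, 0, 0]}, {"xyz": [0, 0, 0], "angular": [4, 0, 0]}, {"xyz": [0, 0, 0], "angular": [4, 0, 0]}, {"xyz": [0, 0, 0], "angular": [4, 0, 0]}, {"xyz": [0, 0, 0], "angular": [0, 0, 0]}])

```text
t: 13.15
eef_pos: [482.1, 226.5, 124.7]
tool_rot: [0.675, 0.212, -0.674, 0.212]
ft_force: [0.1, 0.9, 5.5]
width: 10.3
```

```bash
python3 - <<'E'
from h import *
plan(np.array([481.8,226.3,125]),120.8);print(st()[0]["ft_torque"])
E
```

```text
turn [-1.758e+02  0.000e+00 -1.000e-01]
turn [ 4.2 -0.  -0. ]
t 13.15 pos [482.1 226.5 124.7] jaw yaw 125.0 world d [-0.3 -0.2  0.3] tool d [-0.3 -0.   0.4] q1,q6 [0.29 1.26] F [0.1 0.9 5.5] w 10.3
[[0.001, 0.573, -0.82], [0.0, -0.82, -0.573], [-1.0, 0.0, -0.001]]
[ 0.03464858  0.03062774 -0.06906856]
```

>>> step_arm(commands=[{"xyz": [0, 0, 0], "angular": [2, 0, 0]}, {"xyz": [0, 0, 0], "angular": [2.2, 0, 0]}, {"xyz": [0, 0, 0], "angular": [0, 0, 0]}])

```text
t: 13.45
eef_pos: [482.1, 226.5, 124.7]
tool_rot: [0.682, 0.188, -0.681, 0.188]
ft_force: [-0.7, -0.5, 6.0]
width: 10.3
```

```bash
python3 - <<'E'
from h import *
plan(np.array([481.8,226.3,125]),120.8);print(st()[0]["ft_torque"])
E
```

```text
turn [-1.8e+02  0.0e+00 -1.0e-01]
turn [ 0. -0. -0.]
t 13.45 pos [482.1 226.5 124.7] jaw yaw 120.8 world d [-0.3 -0.2  0.3] tool d [-0.3 -0.   0.4] q1,q6 [0.29 1.33] F [-0.7 -0.5  6. ] w 10.3
[[0.001, 0.513, -0.859], [0.0, -0.859, -0.513], [-1.0, 0.0, -0.001]]
[-0.01424113  0.04624296  0.01651241]
```

>>> step_arm(commands=[{"xyz": [0, 0, 0], "angular": [1, 0, 0]}, {"xyz": [0, 0, 0], "angular": [1, 0, 0]}, {"xyz": [0, 0, 0], "angular": [0, 0, 0]}])

```text
t: 13.75
eef_pos: [482.2, 226.4, 124.7]
tool_rot: [0.685, 0.176, -0.684, 0.176]
ft_force: [0.2, -0.8, 6.2]
width: 10.3
```

```bash
python3 - <<'E'
from h import *
plan(np.array([481.8,226.3,125]),120.8);print(st()[0]["ft_torque"])
E
```

```text
turn [ 1.781e+02 -0.000e+00  1.000e-01]
turn [-1.9 -0.  -0. ]
t 13.75 pos [482.2 226.4 124.7] jaw yaw 118.9 world d [-0.4 -0.1  0.3] tool d [-0.3 -0.   0.4] q1,q6 [0.29 1.36] F [ 0.2 -0.8  6.2] w 10.3
[[0.001, 0.483, -0.876], [0.0, -0.876, -0.483], [-1.0, 0.0, -0.001]]
[-0.03960456  0.02211878  0.05351603]
```

>>> step_arm(commands=[{"xyz": [0, 0, 0], "angular": [1, 0, 0]}, {"xyz": [0, 0, 0], "angular": [1, 0, 0]}, {"xyz": [0, 0, 0], "angular": [0, 0, 0]}])

```text
t: 14.05
eef_pos: [482.1, 226.5, 124.7]
tool_rot: [0.688, 0.164, -0.687, 0.164]
ft_force: [-0.2, 0.6, 5.8]
width: 10.5
```

```bash
python3 - <<'E'
from h import *
plan(np.array([481.8,226.3,125]),120.8);print(st()[0]["ft_torque"])
E
```

```text
turn [ 1.761e+02 -0.000e+00  1.000e-01]
turn [-3.9 -0.  -0. ]
t 14.05 pos [482.1 226.5 124.7] jaw yaw 116.9 world d [-0.3 -0.2  0.3] tool d [-0.3  0.   0.4] q1,q6 [0.29 1.4 ] F [-0.2  0.6  5.8] w 10.5
[[0.001, 0.452, -0.892], [0.0, -0.892, -0.452], [-1.0, 0.0, -0.001]]
[ 0.02325667 -0.02646005  0.05343484]
```

>>> step_arm(commands=[{"xyz": [0, 0, 0], "angular": [1, 0, 0]}, {"xyz": [0, 0, 0], "angular": [1, 0, 0]}, {"xyz": [0, 0, 0], "angular": [0, 0, 0]}])

```text
t: 14.35
eef_pos: [482.1, 226.4, 124.7]
tool_rot: [0.691, 0.152, -0.69, 0.152]
ft_force: [0.1, -0.2, 5.3]
width: 10.0
```

```bash
python3 - <<'E'
from h import *
plan(np.array([481.8,226.3,125]),120.8);print(st()[0]["ft_torque"])
E
```

```text
turn [ 1.741e+02 -0.000e+00  1.000e-01]
turn [-5.9 -0.  -0. ]
t 14.35 pos [482.1 226.4 124.7] jaw yaw 114.9 world d [-0.3 -0.1  0.3] tool d [-0.3 -0.   0.4] q1,q6 [0.29 1.43] F [ 0.1 -0.2  5.3] w 10.0
[[0.001, 0.421, -0.907], [0.0, -0.907, -0.421], [-1.0, 0.0, -0.001]]
[-0.07528528  0.03593929  0.0342354 ]
```

>>> step_arm(commands=[{"xyz": [0, 0, 0], "angular": [1, 0, 0]}, {"xyz": [0, 0, 0], "angular": [0, 0, 0]}, {"xyz": [0, 0, 0], "angular": [0, 0, 0]}])

```text
t: 14.65
eef_pos: [482.1, 226.5, 124.7]
tool_rot: [0.692, 0.147, -0.691, 0.146]
ft_force: [-0.4, 0.7, 6.5]
width: 10.2
```

```bash
python3 - <<'E'
from h import *
plan(np.array([481.8,226.3,125]),120.8);print(st()[0]["ft_torque"])
E
```

```text
turn [ 1.731e+02 -0.000e+00  1.000e-01]
turn [-6.9 -0.1 -0. ]
t 14.65 pos [482.1 226.5 124.7] jaw yaw 113.9 world d [-0.3 -0.2  0.3] tool d [-0.3  0.1  0.4] q1,q6 [0.29 1.45] F [-0.4  0.7  6.5] w 10.2
[[0.001, 0.405, -0.914], [0.0, -0.914, -0.405], [-1.0, 0.0, -0.001]]
[0.11228671 0.04608252 0.10177848]
```

>>> step_arm(commands=[{"xyz": [0, 0, 0], "angular": [1, 0, 0]}, {"xyz": [0, 0, 0], "angular": [0, 0, 0]}])

```text
t: 14.85
eef_pos: [482.1, 226.6, 124.7]
tool_rot: [0.693, 0.14, -0.693, 0.14]
ft_force: [0.1, 1.3, 6.6]
width: 10.3
```

```bash
python3 - <<'E'
from h import *
plan(np.array([481.8,226.3,125]),120.8);print(st()[0]["ft_torque"])
S=cams.capture("scene");cv2.imwrite("pics/tw.png",cv2.resize(S[270:390,340:480],(700,600),interpolation=cv2.INTER_CUBIC)[...,::-1])
E
```

```text
turn [1.721e+02 0.000e+00 1.000e-01]
turn [-7.9 -0.1  0. ]
t 14.85 pos [482.1 226.6 124.7] jaw yaw 112.9 world d [-0.3 -0.3  0.3] tool d [-0.3  0.2  0.4] q1,q6 [0.29 1.47] F [0.1 1.3 6.6] w 10.3
[[0.001, 0.389, -0.921], [0.001, -0.921, -0.389], [-1.0, -0.0, -0.001]]
[0.26667454 0.10399142 0.17851023]
```

View pics/tw.png

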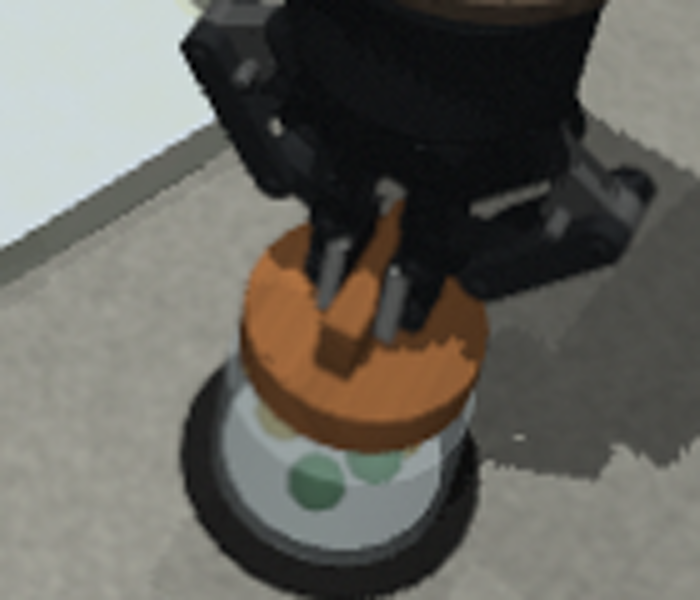

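The seated lid is level on the jar (crop (365,330)). Torque rises from jaw 114°, which is the stop about 5° past in line, so in line is a jaw angle of roughly 119–120°. I'll turn back about 5.5°, unload, and release.

>>> step_arm(commands=[{"xyz": [0, 0, 0], "angular": [-2, 0, 0]}, {"xyz": [0, 0, 0], "angular": [-2, 0, 0]}, {"xyz": [0, 0, 0], "angular": [-1.5, 0, 0]}, {"xyz": [0, 0, 0], "angular": [0, 0, 0]}])

```text
t: 15.3
eef_pos: [482.1, 226.5, 124.7]
tool_rot: [0.686, 0.174, -0.685, 0.174]
ft_force: [-0.0, 0.4, 5.9]
width: 10.2
```

>>> step_arm(commands=[{"xyz": [0, 0, 0], "angular": [0, 0, 0]}, {"xyz": [0, 0, 0], "angular": [0, 0, 0]}, {"xyz": [0, 0, 0], "angular": [0, 0, 0]}, {"xyz": [0, 0, 0], "angular": [0, 0, 0]}, {"xyz": [0, 0, 0], "angular": [0, 0, 0]}, {"xyz": [0, 0, 0], "angular": [0, 0, 0]}, {"xyz": [0, 0, 0], "angular": [0, 0, 0]}, {"xyz": [0, 0, 0], "angular": [0, 0, 0]}, {"xyz": [0, 0, 0], "angular": [0, 0, 0]}, {"xyz": [0, 0, 0], "angular": [0, 0, 0]}], claw=0)

```text
t: 16.3
eef_pos: [481.9, 226.4, 124.3]
tool_rot: [-0.686, -0.173, 0.686, -0.173]
ft_force: [0.0, -0.3, 0.4]
width: 85.3
```

```bash
python3 - <<'E'
from h import *
plan(np.array([481.8,226.3,125]),120.8);print(st()[0]["ft_torque"])
E
```

```text
turn [177.5  -0.   -0. ]
turn [-2.5  0.  -0. ]
t 16.3 pos [481.9 226.4 124.3] jaw yaw 118.3 world d [-0.1 -0.1  0.7] tool d [-0.7  0.   0.1] q1,q6 [0.29 1.37] F [ 0.  -0.3  0.4] w 85.3
[[-0.0, 0.473, -0.881], [-0.0, -0.881, -0.473], [-1.0, 0.0, 0.0]]
[0.03472601 0.00927408 0.02243701]
```

Released, so I'll back straight up and then swing aside for a clear view.

>>> step_arm(commands=[{"xyz": [-0.01, 0, 0], "angular": [0, 0, 0]}, {"xyz": [-0.02, 0, 0], "angular": [0, 0, 0]}, {"xyz": [-0.03, 0, 0], "angular": [0, 0, 0]}, {"xyz": [-0.03, 0, 0], "angular": [0, 0, 0]}, {"xyz": [-0.03, 0, 0], "angular": [0, 0, 0]}, {"xyz": [0, 0.014, 0.026], "angular": [0, 0, 0]}, {"xyz": [0, 0.014, 0.026], "angular": [0, 0, 0]}, {"xyz": [0, 0.014, 0.026], "angular": [0, 0, 0]}, {"xyz": [0, 0.014, 0.026], "angular": [0, 0, 0]}, {"xyz": [0, 0.014, 0.026], "angular": [0, 0, 0]}])

```text
t: 17.3
eef_pos: [399.7, 102.4, 245.1]
tool_rot: [0.686, 0.173, -0.685, 0.173]
ft_force: [-0.3, -0.2, 0.3]
width: 85.3
```

>>> step_arm(commands=[{"xyz": [0, 0.035, 0], "angular": [0, 0, 0]}, {"xyz": [0, 0.035, 0], "angular": [0, 0, 0]}, {"xyz": [0, 0.035, 0], "angular": [0, 0, 0]}, {"xyz": [0, 0.035, 0], "angular": [0, 0, 0]}, {"xyz": [0, 0.035, 0], "angular": [0, 0, 0]}, {"xyz": [0, 0.035, 0], "angular": [0, 0, 0]}, {"xyz": [0, 0, 0], "angular": [0, 0, 0]}, {"xyz": [0, 0, 0], "angular": [0, 0, 0]}])

```text
t: 18.1
eef_pos: [499.9, -82.2, 244.6]
tool_rot: [-0.686, -0.172, 0.686, -0.172]
ft_force: [-0.3, -0.1, 0.5]
width: 85.4
```

```bash
python3 - <<'E'
from h import *
plan(np.array([481.8,226.3,125]),120.8)
S=cams.capture("scene");T=cams.capture("top")
for n,im,b in(("scene",S,(360,280,460,390)),("top",T,(120,200,220,290))):
    bl=blobs(im,(3,110,30),(18,255,255),b,100)
    for a,c,m in bl: print(n,a,c.round(1),plane(n,[c],92).round(1))
cr=lambda im,x,y:cv2.resize(im[y:y+75,x:x+75],(400,400),interpolation=cv2.INTER_CUBIC)
cv2.imwrite("pics/end.png",np.hstack([cr(S,372,285),cr(T,132,205)])[...,::-1])
E
```

```text
turn [177.4   0.   -0. ]
turn [-2.6  0.   0. ]
t 18.1 pos [499.9 -82.2 244.6] jaw yaw 118.2 world d [ -18.1  308.5 -119.6] tool d [ 119.6 -280.4 -129.8] q1,q6 [-0.32  0.76] F [-0.3 -0.1  0.5] w 85.4
[[-0.0, 0.472, -0.881], [0.0, -0.881, -0.472], [-1.0, -0.0, 0.0]]
scene 1879 [412.  335.5] [[483.9 230.2  92. ]]
top 1388 [163.6 239.4] [[480.8 224.   92. ]]
```

View pics/end.png

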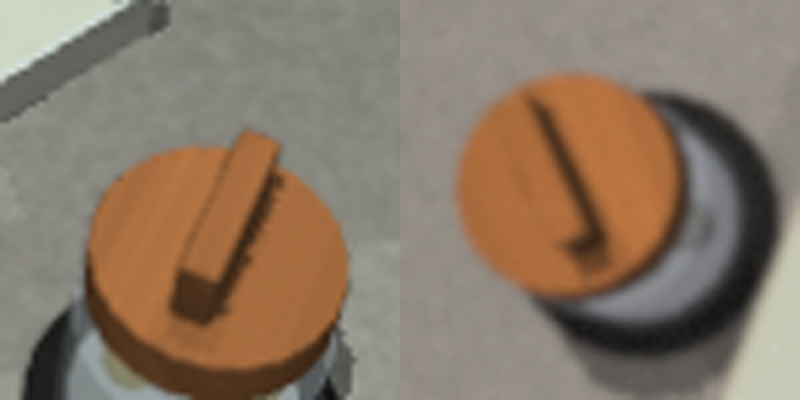

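The lid sits level and seated on the jar, with the bar running (410,337) to (421,311) in the scene view. I'll check the bar angle, then hand in.

```bash
python3 - <<'E'
from h import *
p=plane("scene",[[409.8,336.3],[421.0,310.5]],118);d=p[0]-p[1]
print(p.mean(0).round(1),np.linalg.norm(d),np.degrees(np.arctan2(d[1],d[0])))
print(manip.hand_in())
E
```

```text
[479.7 227.7 118. ] 48.18333594435317 29.380239929217282
the job is handed in; nothing more can be done
None
```

The brown bamboo lid is on the jar, dropped fully down, twisted clockwise to the locked position and released. I handed the job in at about 18 s.

- **Right lid:** of the three lids in the tray, I used the brown one. The green and yellow look-alikes outside the tray were left alone.
- **Seating:** the lid went down freely and met firm contact at the height that puts its listed point about 95 mm up.
- **Twist:** I turned it clockwise past in line. Torque started rising with the bar about 6–7° past the lug line I had measured, against the stated 5°. I then turned it back about 5.5°.
- **Final bar angle:** the last picture gives the bar at about 29.4°, against about 30.8° measured for the lugs, so it is in line to within 1–2°. The gripper angle at release implied 28.3°.
- **Forces and final state:** the highest force in any reading was about 19 N, while the lid was being seated. At hand-in the arm was clear and touching nothing.
- **Disagreement:** the two camera views place the lid centre about 7 mm apart. The gripper seated and turned the lid at (482, 226) with almost no sideways force, and that position lies between the two.

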